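Tip the sample jars into the bays

TASK

Two equal steel tipping trays stand on the lab bench, one with two small white-capped amber jars in it, the other with two rubber bungs. Push down the rim tab at the jar tray's bay end (where the short rib divides the floor) until the tray is fully tipped that way and both jars have slid upright into the bays, and leave it tipped. Leave the bung tray level.

Things in the scene. Friction and masses are not known exactly. Their poses are not given: they have to be found in the camera images.
- jar_tray_tab (a point): Top centre of the jar tray's bay-end rim tab: flat ledge, 66 mm wide, reaching 30 mm out from the end wall (x -16 to +14 mm here). x: along the tray, outwards; y: across; z: up, vertical at the start. 99 mm above the table when level, 42 mm fully tipped. See-saw hinge along y: 111 mm behind, 34 mm below. Stiff: turns at about 4 N down here, stays where left, stops at 29 degrees (0.5 rad).
- jar_a: Short amber glass jar, white cap 27 mm across, jar 36 mm across, 28 mm tall, origin at the centre of its underside, z up. Stands loose in the jar tray in line with one bay. The tray is an open steel trough, 190 x 100 mm, walls 26 mm, on a grey stand, any yaw, with equal tabs at both ends. Its floor is 26 mm below the tab's top; slippery, jars slide at 15 to 24 degrees of tilt.
- jar_b: Second jar, the same, beside the first, in line with the other bay. Origin at the centre of its underside, z up. The bays: at one end of the tray a lengthwise rib, 58 mm long, 4 mm thick, 18 mm tall, splits the floor into two bays 44 mm wide; the other end is plain. Inside face of the bay-end wall: 21 mm behind the tab point (-x).
- bung_tray (a joint): Tilt in rad of the other tray, equal in build, holding two tapered black rubber bungs 35 mm across and 32 mm tall: 0 level, + its bay end down, - its plain end down. To be left level.
Not all that is in view belongs to the job. Leave any turquoise look-alike of the jar_b alone.

How it is judged:
By the outcome, as a careful person would: the job done as asked, in the order asked, and still so for the second after the job is handed in, with the robot touching nothing.
It also fails if it takes over 29 s, if anything falls off the work surface, if the arm or the gripper's body presses on something with over 40 N, if the wrist force passes 120 N, or if a joint passes its speed limit or range.

ROBOT

A 6-joint arm with a two-finger parallel gripper is mounted at the origin on the work surface. World frame = base frame: x ahead of the robot, y to its left, z up, the work surface at z = 0. Lengths are in mm, angles in rad, forces in N, time in s.
With the tool pointing down it reaches from about 350 to 775 mm from the base axis. Payload 7.3 kg.
Tool frame: the origin (TCP) lies between the finger pads; the fingertips stand 22 mm ahead of it and the grasp point (between the pads) lies 3 mm ahead of it; z points along the fingers, x is the direction in which the jaws open and shut, and the axes are right-handed (so a half turn about z gives the same grasp; the last joint's range is limited). The gripper opens to 92 mm and grips with 3 to 60 N. Pads are 19 mm wide; open, the fingers measure 130 mm over their backs; the gripper's body (75 mm by 190 mm) begins 47 mm behind the grasp point.
Start: joints at [1.015, 0.342, 1.524, -0, 1.275, -0.146], TCP at [209.16, 481.554, 248.741] pointing down, gripper open.
Joint ranges: [-2.53, 2.53], [-0.77, 2.02], [0.04, 2.7], [-1, 4.14], [0.28, 2.66], [-3.11, 3.11]. Speed limits (rad/s): [2.57, 2.57, 3.14, 3.14, 3.14, 3.14].

INTERFACE

Orientations are given as [roll, pitch, yaw] about the fixed x, y, z axes, in that order (R = Rz(yaw) Ry(pitch) Rx(roll)).
In Python, from plant import * gives the robot as it stands. The module is installed in compiled form; this text tells all that it offers.
- The arm moves only by the shell command python3 -m handwheel 'ROWS' [OPENING]. ROWS is a JSON object of lists of equal length, an entry for each row: "translation": the shift along the world's x, y, z in units of 15 cm (1.0 is 15 cm), a list of three; "twist": the turn about the world's z in units of 90 degrees (1.0 is 90 degrees). In form: {"translation": [[tx, ty, tz], ...], "twist": [twist, ...]}. A call has exactly 8 rows; each row shifts and turns the pose as measured when the row begins; what a row does not reach is not made up. A row lasts 1/8 s, in which the tool goes at most 62.5 mm and 10.7 degrees, less where a joint would pass 70% of its speed; a pose out of reach is approached as far as the arm can. A call with a number of a shift or a turn outside -1 to 1 is refused whole. A call with a gripper value outside its range is refused whole. OPENING is the closure in counts, from 0 (fully open) to 255 (shut), set as the call begins (- or left out, the last holds). The fingers move at their own pace and stop on an object; the grip force is fixed at half the most. Time passes only in rows, so rows that do not move let the fingers close, or fill a call up. It gives the time, the measured TCP pose, the force and the opening at its end, in the units of the state.
- get_obs(): the state, without advancing time (a new reading comes with each control period).
- capture(name): name is "scene" or "top"; returns a dict with "img" (400x640x3 uint8, red, green, blue), "vertical_fov" (degrees; the focal length in pixels is half the picture's height over the tangent of half this angle, whatever the lens; pixels are square), "cx", "cy" (the principal point, pixels), "world_from_camera" (4x4, takes a point from camera to world coordinates). Camera axes: x right, y up, looking along -z (the intrinsics and any distortion apply to the point x, -y, -z); pixel columns grow to the right and rows downward; lengths in mm; the calibration is good to about 2 mm. A picture is of the moment at which its call begins. There is no depth.
- close_job(): hands the job in, once; it reports no verdict.
Trained networks look in the newest picture that a camera, given by its name, has taken for a name from the list of things; names that differ only in an ending like _2 or _b are one class to them, and where a whole thing is asked for, a point or a joint stands for the part that bears it (a point fixed in the world has none). Each returns a list of dicts, best first, with "score" (0 to 1); they miss things now and then, are a little off and sometimes report something else, mostly with a low value. They report only what shows in the picture. A call takes as long as a camera call. They do not tell look-alikes from the thing itself.
- search_frame(camera, label): "position" ([x, y, z] in mm, in the coordinates of the camera as it stood for that picture, good to about 4 mm: the middle of the surface that is visible of it).
- spot_point(camera, label): "position" ([x, y, z] in mm, in the coordinates of the camera as it stood for that picture, good to about 4 mm: a listed point, or the origin of a listed thing).
The state is a dict: "time": time; "joint_positions": joint angles; "dq": joint speeds; "tau": joint torques, N m; "tool_pos": TCP position; "tcp_rot": TCP orientation; "contact_force": force on the tool from outside, world axes, zero at the start; "moment": the same for the moment, N m; "grip_width": finger opening in mm.
Only numpy, scipy, OpenCV 4.12 (cv2) and the standard library are available. Lean on these libraries where they do the work, as an engineer would, in place of code of your own. Each camera call takes 0.05 s, during which the arm holds its last target.

## Working session

There is one attempt and no reset: what is moved stays moved. The work goes in short steps, Python scripts to look and compute and a shell command to move; the robot and the scene stay as the last step left them, time stands still between calls to the robot, and variables do not carry over. Pictures are saved under pics/ and viewed, and the job is handed in when it is done.

```bash
mkdir -p pics; cat > h.py <<'E'
from plant import *
import numpy as np, cv2
def snap(c,fn):
    d=capture(c); cv2.imwrite('pics/'+fn,d['img'][:,:,::-1]); return d
def w(d,p): 
    return (np.array(d['world_from_camera'])@np.r_[p,1])[:3]
E
python3 - <<'E'
from h import *
for c in ['scene','top']:
    d=snap(c,c+'1.png'); np.save(c+'.npy',d['world_from_camera']); print(c,d['vertical_fov'],d['cx'],d['cy'],[k for k in d]); print(np.round(d['world_from_camera'],3).tolist())
    for l in ['jar_tray_tab','jar_a','bung_tray']:
        for f in (search_frame,spot_point):
            try: print(l,f.__name__,[(round(r['score'],2),w(d,r['position']).round().tolist()) for r in f(c,l)])
            except Exception as e: print(l,f.__name__,e)
o=get_obs(); print(o['time'],o['tool_pos'],o['tcp_rot'],o['grip_width'])
E
```

```text
scene 56.97510746473249 316.74011844471454 199.03542856593597 ['img', 'vertical_fov', 'cx', 'cy', 'world_from_camera']
[[0.201, -0.71, 0.674, 1104.536], [0.98, 0.149, -0.135, -132.283], [-0.005, 0.688, 0.726, 675.551], [0.0, 0.0, 0.0, 1.0]]
jar_tray_tab call [(0.76, [570.0, -176.0, 86.0])]
jar_tray_tab call [(0.82, [621.0, -87.0, 99.0])]
jar_a call [(0.78, [596.0, -334.0, 15.0]), (0.72, [542.0, -213.0, 87.0]), (0.55, [570.0, -238.0, 95.0])]
jar_a call [(0.68, [589.0, -335.0, -2.0]), (0.54, [532.0, -212.0, 71.0]), (0.54, [565.0, -240.0, 74.0])]
bung_tray call [(0.81, [584.0, 164.0, 79.0])]
bung_tray call it knows: jar, jar_tray_tab
top 47.59071505116734 318.86622411941954 195.9591165216966 ['img', 'vertical_fov', 'cx', 'cy', 'world_from_camera']
[[-0.03, 0.997, -0.068, 484.162], [-1.0, -0.029, 0.009, -6.866], [0.007, 0.068, 0.998, 945.808], [0.0, 0.0, 0.0, 1.0]]
jar_tray_tab call [(0.71, [569.0, -183.0, 73.0]), (0.71, [568.0, -236.0, 99.0])]
jar_tray_tab call [(0.69, [619.0, -89.0, 97.0])]
jar_a call [(0.86, [568.0, -239.0, 98.0]), (0.78, [425.0, -289.0, 23.0]), (0.61, [528.0, -209.0, 98.0]), (0.55, [586.0, -331.0, 21.0])]
jar_a call [(0.77, [584.0, -337.0, -1.0]), (0.71, [529.0, -216.0, 70.0]), (0.71, [425.0, -291.0, -2.0]), (0.52, [569.0, -241.0, 68.0])]
bung_tray call [(0.98, [576.0, 162.0, 71.0])]
bung_tray call it knows: jar, jar_tray_tab
0.6 [209.15167581 481.53562076 248.73697832] [ 3.14158960e+00 -4.12736877e-05  1.16102583e+00] 91.50947702867741
```

View pics/scene1.png

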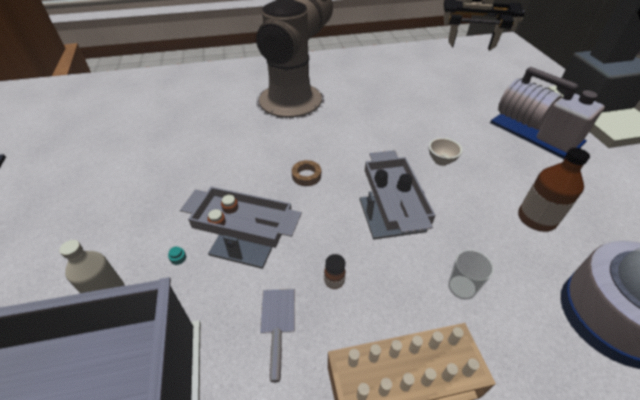

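View pics/top1.png

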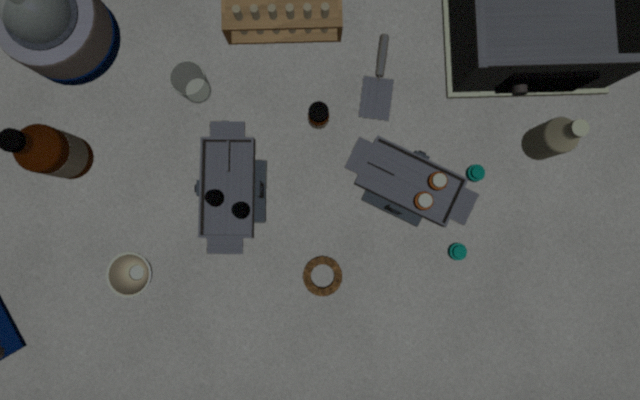

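```bash
python3 - <<'E'
import cv2
i=cv2.imread('pics/top1.png'); cv2.imwrite('pics/top1c.png',cv2.resize(i[60:280,320:520],None,fx=2.7,fy=2.7,interpolation=2))
E
```

```text
(no output)
```

View pics/top1c.png

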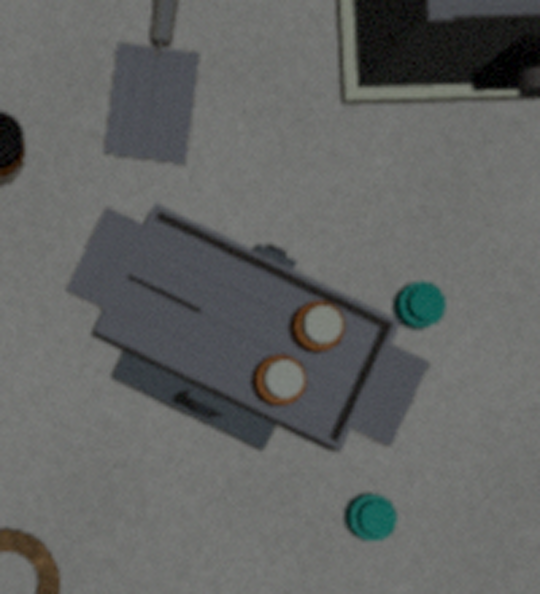

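The jar tray is the right-hand one in the top view, around (415,180), with two white-capped amber jars at (438,181) and (424,201). Its rib is at the left end, around (380,168), so the tab to push is at about (361,160). The two turquoise look-alikes at (476,173) and (458,252) and the bung tray at (228,190) stay alone. The enlarged crop confirms this. Next I'll check the tab position by projecting it into both pictures.

```bash
cat >> h.py <<'E'
def proj(c,P):
    T=np.linalg.inv(np.load(c+'.npy')); fov,cx,cy={'scene':(56.97510746,316.74,199.035),'top':(47.590715,318.866,195.959)}[c]
    f=200/np.tan(np.radians(fov/2)); p=T[:3,:3]@P+T[:3,3]; return np.array([cx+f*p[0]/-p[2],cy-f*p[1]/-p[2]])
E
python3 - <<'E'
from h import *
t=np.array([620,-88,98.]);a=np.radians(62.4);u=np.array([np.cos(a),np.sin(a),0]);v=np.array([-u[1],u[0],0])
for c in ['scene','top']:
    im=cv2.imread(f'pics/{c}1.png'); k=5
    c0=proj(c,t-60*u).astype(int); x0,y0=c0[0]-75,c0[1]-55
    im=cv2.resize(im[y0:y0+110,x0:x0+150],None,fx=k,fy=k,interpolation=2)
    def dr(pts,col):
        q=np.array([(proj(c,p)+.5-[x0,y0])*k for p in pts]).astype(int); cv2.polylines(im,[q],True,col,1)
    dr([t+s*u+r*v for s,r in[(-16,-33),(14,-33),(14,33),(-16,33)]],(0,255,0))
    dr([t+s*u+r*v for s,r in[(-21,-50),(-211,-50),(-211,50),(-21,50)]],(0,0,255))
    cv2.imwrite(f'pics/{c}_ov.png',im)
E
```

```text
(no output)
```

View pics/scene_ov.png

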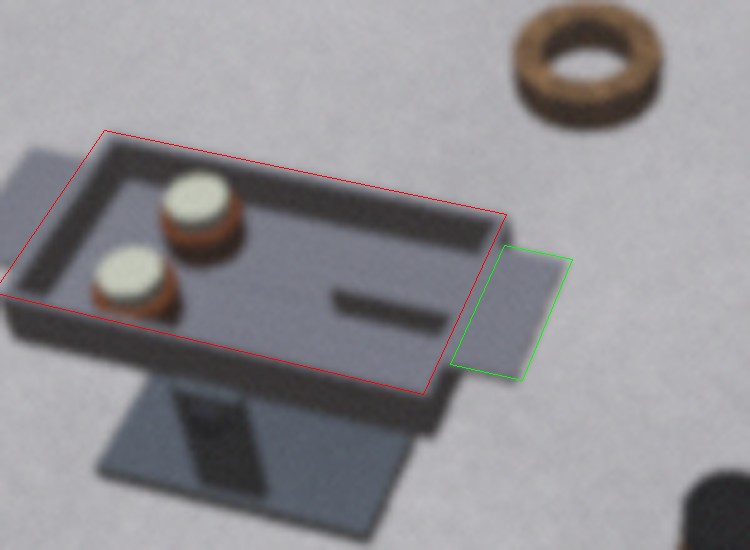

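View pics/top_ov.png

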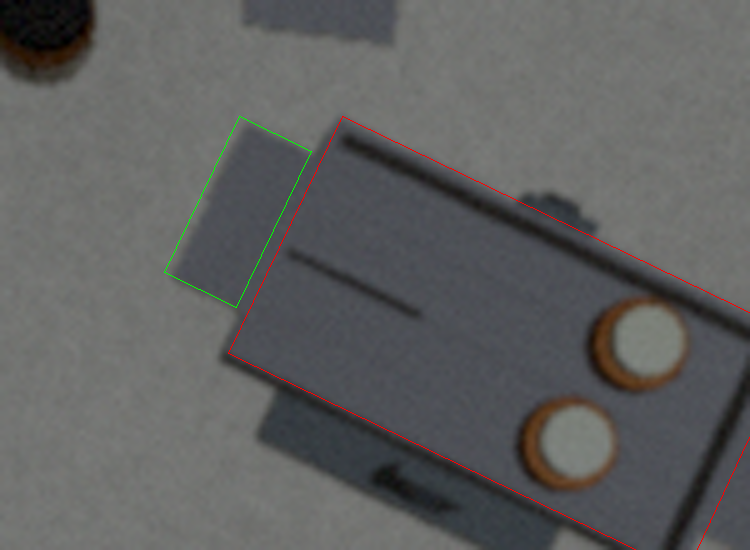

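The overlays agree to about 2–3 mm, so the target is about (619.5,-89) with yaw about -0.482. I'll move over with the gripper closed.

```bash
python3 -m handwheel '{"translation": [[0.18,-0.24,0],[0.18,-0.24,0],[0.18,-0.24,0],[0.18,-0.24,0],[0.18,-0.24,0],[0.18,-0.24,0],[0.18,-0.24,0],[0.18,-0.24,0]], "twist": [-0.1,-0.1,-0.1,-0.1,-0.1,-0.1,-0.1,-0.1]}' 255
```

```text
time: 1.6
tool_pos: [429.3, 186.6, 249.5]
tcp_rot: [-3.14, -0.004, -0.13]
contact_force: [1.0, 0.4, -0.1]
grip_width: 16.4
```

```bash
python3 -m handwheel '{"translation": [[0.18,-0.26,0],[0.18,-0.26,0],[0.18,-0.26,0],[0.18,-0.26,0],[0.18,-0.26,0],[0.18,-0.26,0],[0.16,-0.26,-0.1],[0,0,-0.2]], "twist": [-0.08,-0.08,-0.07,0,0,0,0,0]}'
```

```text
time: 2.6
tool_pos: [623.3, -99.9, 206.1]
tcp_rot: [-3.138, -0.012, -0.51]
contact_force: [-0.4, 0.5, 0.4]
grip_width: 0.7
```

```bash
python3 -m handwheel '{"translation": [[-0.01,0.04,-0.1],[-0.01,0.03,-0.1],[0,0,-0.1],[0,0,-0.08],[0,0,-0.06],[0,0,-0.02],[0,0,0],[0,0,0]], "twist": [0.01,0.01,0,0,0,0,0,0]}'; python3 - <<'E'
from h import *
for c in ['top','scene']: snap(c,c+'2.png')
a=cv2.imread('pics/top2.png')[90:250,320:500];b=cv2.imread('pics/scene2.png')[150:310,160:340]
cv2.imwrite('pics/c2.png',cv2.resize(np.hstack([a,b]),None,fx=2.2,fy=2.2,interpolation=2)); o=get_obs(); print(o['tool_pos'],o['tcp_rot'],o['contact_force'])
E
```

```text
time: 3.6
tool_pos: [620.1, -90.7, 131.7]
tcp_rot: [-3.138, -0.009, -0.48]
contact_force: [-0.0, 0.3, 0.9]
grip_width: 0.6
[620.06008743 -90.70879542 131.74481809] [-3.13841884 -0.00915964 -0.48030865] [ 0.4930557   0.34930118 -0.06217491]
```

View pics/c2.png

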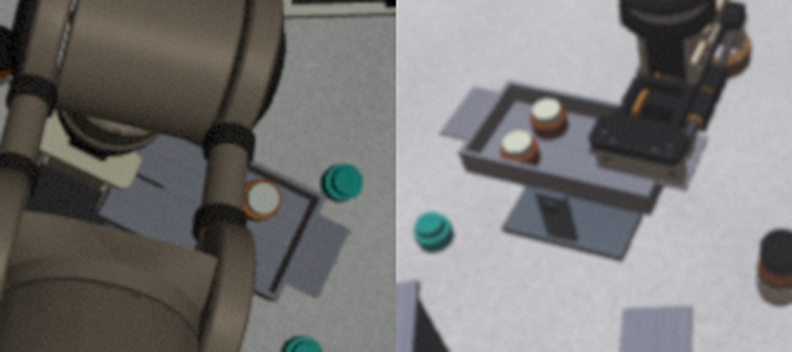

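The gripper is over the bay-end tab and clear of the jars. Now a slow push.

```bash
python3 -m handwheel '{"translation": [[0,0,-0.03],[0,0,-0.03],[0,0,-0.03],[0,0,-0.02],[0,0,-0.02],[0,0,-0.02],[0,0,-0.02],[0,0,-0.02]], "twist": [0,0,0,0,0,0,0,0]}'
```

```text
time: 4.7
tool_pos: [622.0, -89.6, 104.1]
tcp_rot: [-3.135, -0.014, -0.48]
contact_force: [0.7, 2.2, 4.0]
grip_width: 0.6
```

```bash
python3 -m handwheel '{"translation": [[-0.01,0,-0.02],[0,0,-0.02],[0,0,-0.02],[0,0,-0.02],[-0.01,0,-0.015],[0,0,-0.015],[0,0,-0.015],[0,0,-0.015]], "twist": [0,0,0,0,0,0,0,0]}'; python3 - <<'E'
from h import *
snap('scene','scene3.png')
b=cv2.imread('pics/scene3.png')[150:310,160:340]
cv2.imwrite('pics/c3.png',cv2.resize(b,None,fx=3,fy=3,interpolation=2))
E
```

```text
time: 5.7
tool_pos: [619.8, -89.8, 81.7]
tcp_rot: [-3.134, -0.017, -0.48]
contact_force: [2.4, 2.7, 3.7]
grip_width: 0.1
```

View pics/c3.png

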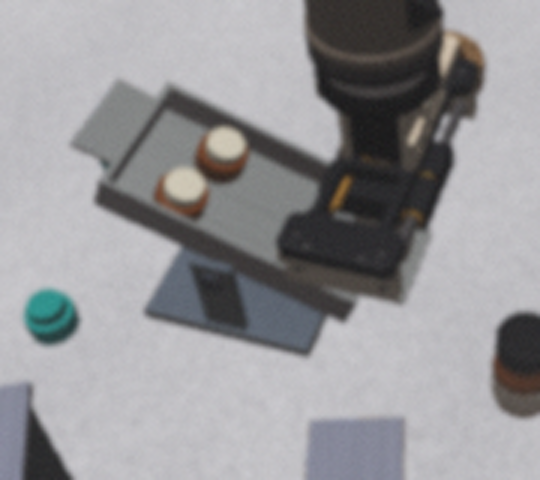

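The tray is tipped about 20° and the jars still stand in place. I'll continue pushing.

```bash
python3 -m handwheel '{"translation": [[0,0,-0.015],[0,0,-0.015],[0,0,-0.015],[0,0,-0.015],[0,0,-0.01],[0,0,-0.01],[0,0,-0.01],[0,0,-0.01]], "twist": [0,0,0,0,0,0,0,0]}'; python3 - <<'E'
from h import *
snap('scene','scene4.png')
b=cv2.imread('pics/scene4.png')[150:310,160:340]
cv2.imwrite('pics/c4.png',cv2.resize(b,None,fx=3,fy=3,interpolation=2))
E
```

```text
time: 6.75
tool_pos: [620.0, -90.2, 69.9]
tcp_rot: [-3.135, -0.019, -0.48]
contact_force: [-1.3, 3.2, 12.0]
grip_width: 0.5
```

View pics/c4.png

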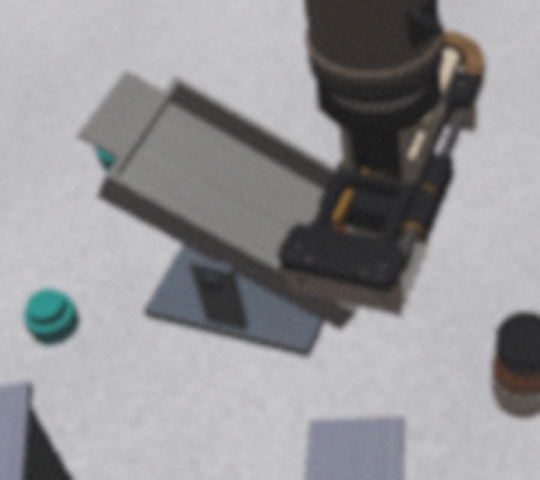

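Both jars have slid, and at 12 N the tray is near its stop. I'll press slightly more to confirm the stop.

```bash
python3 -m handwheel '{"translation": [[0,0,-0.02],[0,0,-0.02],[0,0,-0.02],[0,0,-0.02],[0,0,-0.02],[0,0,-0.02],[0,0,0],[0,0,0]], "twist": [0,0,0,0,0,0,0,0]}'
```

```text
time: 7.8
tool_pos: [624.7, -87.8, 68.3]
tcp_rot: [-3.127, -0.035, -0.479]
contact_force: [0.8, 0.9, 1.8]
grip_width: 0.3
```

The finger stopped at 68 mm, against a predicted 68.5 mm, so the tray is on its stop. I'll lift off and move away to look.

```bash
python3 -m handwheel '{"translation": [[0,0,0.05],[0,0,0.15],[0,0,0.3],[0,0,0.3],[-0.1,0.2,0.2],[-0.2,0.3,0],[-0.2,0.3,0],[-0.2,0.3,0]], "twist": [0,0,0,0,0,0,0,0]}'; python3 -m handwheel '{"translation": [[-0.1,0.3,0],[-0.1,0.3,0],[-0.1,0.3,0],[0,0,0],[0,0,0],[0,0,0],[0,0,0],[0,0,0]], "twist": [0,0,0,0,0,0,0,0]}'; python3 - <<'E'
from h import *
for c in ['top','scene']:
    d=snap(c,c+'5.png'); print([(round(r['score'],2),w(d,r['position']).round().tolist()) for r in spot_point(c,'jar_a')],[(round(r['score'],2),w(d,r['position']).round().tolist()) for r in spot_point(c,'jar_tray_tab')])
a=cv2.imread('pics/top5.png')[100:260,320:500];b=cv2.imread('pics/scene5.png')[150:310,160:340]
cv2.imwrite('pics/c5.png',cv2.resize(np.hstack([a,b]),None,fx=2.2,fy=2.2,interpolation=2))
E
```

```text
time: 8.8
tool_pos: [512.8, 76.3, 218.4]
tcp_rot: [-3.133, -0.023, -0.487]
contact_force: [1.4, 0.9, 0.7]
grip_width: 0.4
time: 9.8
tool_pos: [462.9, 212.8, 217.4]
tcp_rot: [-3.14, -0.019, -0.488]
contact_force: [-0.8, 0.0, 0.6]
grip_width: 0.1
[(0.76, [585.0, -334.0, 1.0]), (0.68, [426.0, -294.0, -1.0]), (0.5, [620.0, -142.0, 32.0])] [(0.63, [618.0, -86.0, 42.0]), (0.18, [578.0, -119.0, 33.0])]
[(0.61, [586.0, -337.0, -1.0]), (0.55, [579.0, -121.0, 39.0]), (0.53, [616.0, -138.0, 35.0]), (0.5, [426.0, -294.0, -4.0])] [(0.68, [622.0, -84.0, 43.0]), (0.53, [619.0, -139.0, 37.0])]
```

View pics/c5.png

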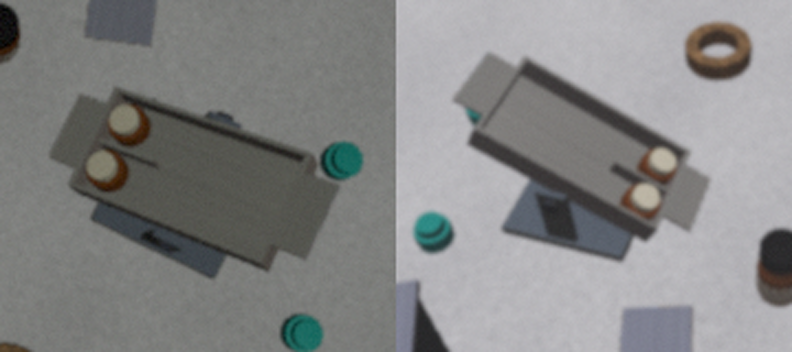

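View pics/scene5.png

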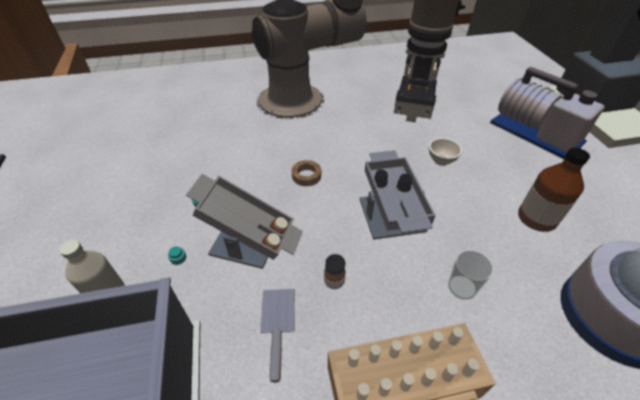

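Both jars stand upright in the bays against the end wall (scene picture around (281,223) and (273,240)). The tab is now at z 42–43 mm, which is fully tipped. The bung tray is still level and the gripper is clear of everything.

```bash
python3 -c "
from plant import *
print(close_job())"
```

```text
the job is handed in; nothing more can be done
None
```

The jar tray is fully tipped towards its bay end, with both jars upright in the bays. I pushed the rim tab down slowly with the closed fingers until the tray met its stop, then backed the arm off. The job is handed in; the last move ended at 9.8 s on the robot's clock, against the 29 s limit.

**Tilt:** the networks now put the tab at 42–43 mm above the table, against 42 mm for fully tipped. During the push the finger stopped at a tool height of 68 mm, where I had predicted 68.5 mm.

**Jars:** the last pictures from both cameras show one jar in each bay, against the end wall.

**Bung tray and look-alikes:** the bung tray looks level and unchanged, judged by eye. The turquoise look-alikes were not touched.

**Checks that disagreed:**
- In the last top picture the jar network found only one of the two tipped jars. The scene camera found both, and the pictures show both.
- Each camera also gave a second, weaker tab report that fell on one of the jars. I ignored those.
- While pressing on the stop, the fingers slid about 5 mm outwards on the tab. The highest upward force I read was 12 N.

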